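Set up the jeweller's soldering station

TASK

Set up the soldering corner: put the white firebrick flat in the middle of the round pan, and only then lay the black charcoal block centred and squarely on top of the brick, lengths parallel; both are brittle, so set them down rather than drop them. Also stand the red-lidded jar in the red coaster, the blue-lidded jar in the blue coaster, and the third-hand stand centred on the ring drawn on the aluminium pad, all upright. Do not tip the jars over on the way, leave the pot of brushes where it is, and let go of everything.

Things in the scene. Friction and masses are not known exactly. Their poses are not given: they have to be found in the camera images.
- firebrick: Loose white rectangular firebrick, 100 (x) x 54 (y) x 46 (z) mm, about 0.2 kg. Origin at the centre of its underside, z up. Grip it across its 54 mm width.
- charcoal: Loose black charcoal soldering block, 80 (x) x 44 (y) x 26 (z) mm, about 0.06 kg. Origin at the centre of its underside, z up. Grip it across its 44 mm width.
- red_jar: Loose closed white round jar with a red lid, 48 mm in diameter, 60 mm high, about 0.12 kg. Origin at the centre of its underside, z up.
- blue_jar: Loose closed white round jar with a blue lid, otherwise the same: 48 mm in diameter, 60 mm high. (A much taller white bottle with a blue cap at the side of the table is not it.)
- third_hand: Loose third-hand stand, about 0.35 kg: dark stepped steel weight, foot 68 mm diameter, 14 mm high, step 52 mm diameter to z = 24 mm, post 32 mm diameter from z = 24 to 52 mm. Brass joint on top; small tweezers stick out along +x to 57 mm from the axis, at z = 54 to 66 mm. Origin: centre of the underside, on the post axis, z up. Grip the post from above, fingers on its +y and -y sides.
- pan: Fixed round dark steel soldering pan with a reddish-brown floor, 190 mm outer diameter, 5 mm wall. Origin on its axis at the table; the inner floor is at z = 20 mm, the rim at z = 40 mm, inner diameter 180 mm.
- red_coaster: Fixed round red coaster with a rim: outer diameter 80 mm, inner diameter 72 mm. Origin on its axis at the table; inner floor at z = 4 mm, rim at z = 10 mm.
- blue_coaster: Fixed round blue coaster with a rim, same sizes as the red one: outer diameter 80 mm, inner 72 mm, inner floor at z = 4 mm, rim at z = 10 mm. Origin on its axis at the table.
- ring_pad: Fixed flat round aluminium pad, 96 mm in diameter, top at z = 6 mm, with a black ring (outer diameter 82 mm, inner 74 mm) drawn on it. Origin on its axis at the table.
- brush_pot: Loose grey pot, 66 mm in diameter and 70 mm high, with brushes standing in it up to 117 mm above the table, in front of the pan. Not to be moved. Origin at the centre of its underside, z up.
Things that resemble listed ones, but are neither listed nor needed, are in the scene too. Leave any turquoise look-alike of the third_hand alone.

How it is judged (in metres and radians):
On the way, in this order (a step that is already met when the one before it is completed fails the run):
1. the firebrick lies flat in the middle of the pan (horizontal distance between firebrick and pan below 0.018 m and z of firebrick in the frame of pan between 0.014 and 0.026 m and angle between firebrick's own z axis and vertical below 0.1 rad), for 0.2 s.
2. the charcoal block then lies squarely on the firebrick, in the pan (all of step 1 and horizontal distance between charcoal and firebrick below 0.012 m and z of charcoal in the frame of firebrick between 0.041 and 0.051 m and angle between charcoal's own z axis and vertical below 0.1 rad and angle between the x axis of charcoal and the x axis of firebrick, either way round below 0.26 rad), for 0.2 s.
At the end, for the whole second after the job is handed in: Firebrick flat on the pan floor within 18 mm of its centre; charcoal flat on it within 12 mm and 15 degrees; each jar upright in the coaster of its colour within 14 mm; third hand upright on the aluminium pad within 13 mm of the ring centre; all at rest (all of step 2 and horizontal distance between red_jar and red_coaster below 0.014 m and z of red_jar in the frame of red_coaster below 0.008 m and angle between each of red_jar, blue_jar, third_hand's own z axis and vertical below 0.1 rad and horizontal distance between blue_jar and blue_coaster below 0.014 m and z of blue_jar in the frame of blue_coaster below 0.008 m and horizontal distance between third_hand and ring_pad below 0.013 m and z of third_hand in the frame of ring_pad below 0.01 m and linear speed of each of firebrick, charcoal, red_jar, blue_jar, third_hand below 0.02 m/s); the robot touches nothing.
It fails at once if a jar is tipped over (angle between any of red_jar, blue_jar's own z axis and vertical above 0.8 rad).
It fails at once if the brush pot is pushed more than 25 mm or tipped (distance of brush_pot from where it was at the start of the episode above 0.025 m or angle between brush_pot's own z axis and vertical above 0.4 rad).
It fails at once if the brick or the charcoal is dropped or slammed down (faster than 0.55 m/s just above the surface it is set on) ((horizontal distance between firebrick and pan below 0.08 m and z of firebrick in the frame of pan below 0.04 m and linear speed of firebrick above 0.55 m/s) or (horizontal distance between charcoal and firebrick below 0.05 m and z of charcoal in the frame of firebrick between 0.04 and 0.066 m and linear speed of charcoal above 0.55 m/s)).
It also fails if it takes over 128 s, if anything falls off the work surface, if the arm or the gripper's body presses on something with over 40 N, if the wrist force passes 120 N, or if a joint passes its speed limit or range.

ROBOT

A 6-joint arm with a two-finger parallel gripper is mounted at the origin on the work surface. World frame = base frame: x ahead of the robot, y to its left, z up, the work surface at z = 0. Lengths are in mm, angles in rad, forces in N, time in s.
With the tool pointing down it reaches from about 400 to 925 mm from the base axis. Payload 12.5 kg.
Tool frame: the origin (TCP) lies midway between the tips of the shut fingers; the grasp point (between the pads) lies 19 mm behind it; z points along the fingers, y is the line along which they close (so a half turn about z gives the same grasp; the last joint's range is limited). The gripper opens to 95 mm and grips with 3 to 60 N. Pads are 20 mm wide; open, the fingers measure 119 mm over their backs; the gripper's body (75 mm by 180 mm) begins 59 mm behind the grasp point.
Start: joints at [1.065, 0.491, 1.559, -0, 1.092, -0.106], TCP at [243.257, 575.737, 214.661] pointing down, gripper open.
Joint ranges: [-3.1, 3.1], [-0.84, 2.19], [0.05, 2.79], [-1.13, 4.28], [0.06, 2.93], [-2.69, 2.69]. Speed limits (rad/s): [2.22, 2.22, 2.79, 3.14, 3.14, 3.14].

INTERFACE

Orientations are given as [roll, pitch, yaw] about the fixed x, y, z axes, in that order (R = Rz(yaw) Ry(pitch) Rx(roll)).
In Python, from cell import * gives the robot as it stands.
- The arm moves only by the tool servo_tool, never from a script. Its argument "moves" is one flat list of numbers, 5 for each row, row after row: the shift along the world's x, y, z as a fraction of full scale, then the turn about the world's z as a fraction of full scale, then the opening, from 0 (shut) to 1 (fully open). A call has 1 to 12 rows; each row is the pose to reach, as a shift and turn from the pose commanded when the call began, turning the shorter way round; what a row does not reach only later rows make up. Full scale, the value 1, is 400 mm for a shift and 180 degrees for a turn. A row lasts 1/12 s, in which the tool goes at most 41.7 mm and 7.16 degrees, less where a joint would pass 70% of its speed; a pose out of reach is approached as far as the arm can. A call with a number of a shift or a turn outside -1 to 1 is refused whole. A call with a gripper value outside its range is refused whole. The fingers move at their own pace and stop on an object; the grip force is fixed at half the most. Time passes only in rows, so rows that repeat a pose let the fingers close. It gives the time, the measured TCP pose, the force, the opening and the grip force at its end, in the units of the state.
- state(): the state, without advancing time (a new reading comes with each control period).
- read_camera(name): name is "side" or "top" or "wrist"; returns (picture, depth): 420x560x3 uint8, blue, green, red; 420x560 float32, mm along the optical axis (not along the pixel's ray), 0 where there is no reading.
- get_calibration(name): a dict with "K" (3x3 intrinsics, pixels), "k1" (the pictures are not rectified: a ray, as slopes to the right and down, at radius r is drawn at 1 + k1 r^2 times it, then the intrinsics apply), "R" (3x3) and "t" (3): a world point X has camera coordinates R X + t. Camera axes: x right, y down, z forward; pixel columns grow to the right and rows downward; lengths in mm; the calibration is good to about 2 mm. A picture is of the moment at which its call begins: read the wrist's pose just before it. get_calibration takes no time and is no camera call; for the wrist camera it gives the pose at the moment of the call.
- job_done(): hands the job in; it is judged then, once.
The state is a dict: "t": time; "joints": joint angles; "qvel": joint speeds; "tau": joint torques, N m; "eef_pos": TCP position; "tcp_rot": TCP orientation; "ft_force": force on the tool from outside, world axes, zero at the start; "moment": the same for the moment, N m; "opening": opening from 0.0 (shut) to 1.0 (fully open); "grip_force": force on a finger pad.
Only numpy, scipy, OpenCV 4.12 (cv2) and the standard library are available. Lean on these libraries where they do the work, as an engineer would, in place of code of your own. Each camera call takes 0.05 s, during which the arm holds its last target. There are 200 camera calls.

## Working session

There is one attempt and no reset: what is moved stays moved. The work goes in short steps, Python scripts to look and compute and a tool call to move; the robot and the scene stay as the last step left them, time stands still between calls to the robot, and variables do not carry over. Pictures are saved under pics/ and viewed, at most 14 in all, crops included, and the job is handed in when it is done.

Besides the shell and the picture viewer there is one more tool, called after "Request:" by a JSON object that holds its "fn" and its "kwargs", one argument or row to a line. servo_tool: Moves the arm, as the interface text tells. Its arguments: {"type":"object","properties":{"moves":{"type":"array"}},"required":["moves"]}

```bash
ls; mkdir -p pics
cat > h.py <<'E'
from cell import *
import numpy as np, cv2
def ray(c,u,v):
    K=np.array(c["K"],float);d=np.array([c["k1"],0,0,0,0],float)
    p=cv2.undistortPoints(np.array([[[u,v]]],float),K,d)[0,0]
    R=np.array(c["R"]);t=np.array(c["t"]).ravel()
    return -R.T@t, R.T@np.array([p[0],p[1],1.0])
def onz(c,u,v,z):
    o,r=ray(c,u,v); return o+r*(z-o[2])/r[2]
def cloud(c,depth):
    h,w=depth.shape
    u,v=np.meshgrid(np.arange(w),np.arange(h))
    p=cv2.undistortPoints(np.stack([u,v],-1).reshape(-1,1,2).astype(float),np.array(c["K"],float),np.array([c["k1"],0,0,0,0],float))[:,0]
    P=np.c_[p,np.ones(len(p))]*depth.reshape(-1,1)
    R=np.array(c["R"]);t=np.array(c["t"]).ravel()
    return ((P-t)@R).reshape(h,w,3)
E
python3 - <<'E'
from h import *
for n in("top","side"):
    p,d=read_camera(n);cv2.imwrite(f"pics/{n}.png",p);np.savez(f"{n}.npz",p=p,d=d)
    c=get_calibration(n);print(n,-np.array(c["R"]).T@np.array(c["t"]).ravel(),c["K"],c["k1"],(d==0).mean())
print(state())
E
```

```text
pics
top [ 272.86282704   18.14255856 1040.5532426 ] [[403.38339103   0.         280.1113874 ]
 [  0.         403.38339103 204.02797442]
 [  0.           0.           1.        ]] -0.09159163270146944 0.003932823129251701
side [  298.99629173 -1049.86282336  1009.00025922] [[518.61229866   0.         279.52802427]
 [  0.         518.61229866 214.58749741]
 [  0.           0.           1.        ]] -0.11309224298075995 0.0038520408163265304
{'t': 0.1, 'joints': array([ 1.06541040e+00,  4.91487770e-01,  1.55941183e+00,  1.43310877e-05,
        1.09169198e+00, -1.05610119e-01]), 'qvel': array([ 0.00014781, -0.00111727, -0.00243178,  0.00023998, -0.00061344,
       -0.0004269 ]), 'tau': array([ 3.75669697e-03, -6.13628840e+01, -2.58609170e+01,  6.94694789e-02,
        4.69708128e-02, -6.87254328e-05]), 'eef_pos': array([243.13000777, 575.5282679 , 214.1193019 ]), 'tcp_rot': array([-3.14060063e+00, -1.17940814e-04,  2.74181018e+00]), 'ft_force': array([-0.24865936,  0.57540719, -1.31548653]), 'moment': array([-0.03164493, -0.00021616,  0.02785071]), 'grip_force': 0.0, 'opening': 1.0004706595408703}
```

View pics/top.png

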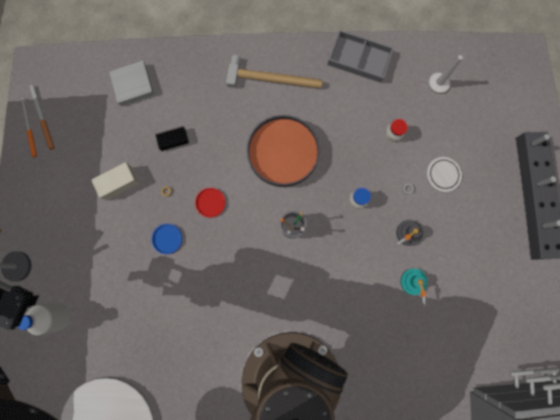

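View pics/side.png

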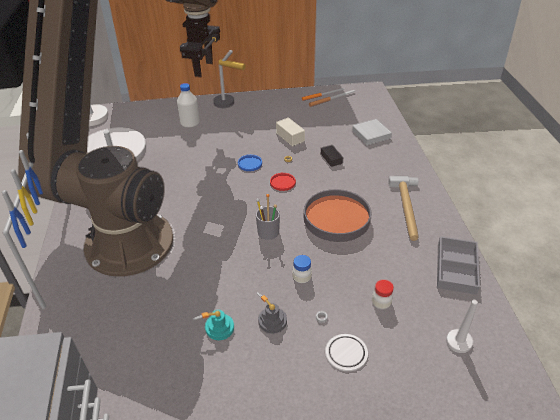

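Top view, with pixel positions for each listed item and its look-alikes:
- **Firebrick:** (113,180). The grey block at (131,82) looks similar but isn't white.
- **Charcoal:** (172,138).
- **Red jar:** (398,129).
- **Blue jar:** (362,197). The bottle at (35,320) isn't it.
- **Third hand:** dark one at (409,233). The turquoise one at (414,282) and the lamp stands at (440,82) and (15,265) aren't it.
- **Ring pad:** (444,174).
- **Pan:** (284,151).
- **Coasters:** red (210,202), blue (167,239).
- **Brush pot:** (292,225).

```bash
cat > m.py <<'E'
from h import *
def blob(n,mask,box,z):
    x0,y0,x1,y1=box; m=np.zeros_like(mask);m[y0:y1,x0:x1]=mask[y0:y1,x0:x1]
    k,l,s,_=cv2.connectedComponentsWithStats(m.astype(np.uint8))
    m=(l==1+np.argmax(s[1:,4]))
    c=get_calibration(n);cs,_=cv2.findContours(m.astype(np.uint8),0,cv2.CHAIN_APPROX_NONE)
    q=max(cs,key=cv2.contourArea)[:,0]
    P=np.array([onz(c,u,v,z)[:2] for u,v in q],np.float32)
    return m,P
E
python3 - <<'E'
from m import *
D={n:np.load(n+".npz") for n in("top","side")}
C={n:cloud(get_calibration(n),D[n]["d"]) for n in D}
H={n:cv2.cvtColor(D[n]["p"],cv2.COLOR_BGR2HSV) for n in D}
def red(h):return ((h[...,0]<8)|(h[...,0]>172))&(h[...,1]>170)&(h[...,2]>60)
def blue(h):return (abs(h[...,0].astype(int)-112)<14)&(h[...,1]>140)
def orng(h):return (h[...,0]<14)&(h[...,1]>110)
def brick(h):return (h[...,2]>135)&(h[...,1]<70)
def dark(h):return (h[...,2]<45)
T=[("redlid","top",red,(380,110,415,145),60),("redlid","side",red,(365,275,400,300),60),
("bluelid","top",blue,(345,180,380,215),60),("bluelid","side",blue,(285,250,320,275),60),
("redco","top",red,(190,180,235,225),10),("redco","side",red,(260,165,305,195),10),
("blueco","top",blue,(145,220,190,260),10),("blueco","side",blue,(230,150,270,175),10),
("pan","top",orng,(240,110,330,195),20),
("brick","top",brick,(85,155,145,205),46),("charc","top",dark,(150,120,195,155),26),
("pad","top",brick,(420,150,470,195),6),("pad","side",brick,(320,330,375,372),6)]
for a,n,f,b,z in T:
    m,P=blob(n,f(H[n]),b,z); (e,r)=cv2.minEnclosingCircle(P); R=cv2.minAreaRect(P)
    print(a,n,"circ",np.round(e),round(r),"rect",np.round(R[0]),np.round(R[1]),round(R[2]),"z",np.round(np.percentile(C[n][m][:,2],[5,50,95])))
# third hand / pot by height bands from cloud
for n in C:
  for nm,(x,y) in dict(th=(250,-250),pot=(0,0)).items(): pass
def band(n,box,z0,z1):
    x0,y0,x1,y1=box;P=C[n][y0:y1,x0:x1].reshape(-1,3);P=P[(P[:,2]>z0)&(P[:,2]<z1)]
    return len(P),np.round(P.min(0)),np.round(P.max(0)),np.round(np.median(P,0))
for z in((8,20),(20,28),(40,75)): print("th",z,band("top",(390,215,428,250),*z),band("side",(250,285,295,335),*z))
print("pot",band("top",(275,205,312,242),60,75))
a=cv2.resize(D["top"]["p"][95:265,340:470],None,fx=4,fy=4)[:600]
b=cv2.resize(D["side"]["p"][280:345,240:300],None,fx=4,fy=4);a=a[:600]
o=np.zeros((600,800,3),np.uint8);o[:a.shape[0],:520]=a;o[:260,525:765]=b
b=cv2.resize(D["top"]["p"][115:200,85:195],None,fx=2.4,fy=2.4);o[270:270+b.shape[0],525:525+b.shape[1]]=b
cv2.imwrite("pics/crop.png",o)
E
```

```text
redlid top circ [ 631. -297.] 20 rect [ 630. -297.] [37. 39.] 85 z [56. 59. 62.]
redlid side circ [ 632. -304.] 25 rect [ 632. -304.] [50. 38.] 75 z [50. 58. 62.]
bluelid top circ [ 453. -188.] 20 rect [ 452. -188.] [38. 35.] 88 z [56. 59. 62.]
bluelid side circ [ 453. -195.] 26 rect [ 453. -195.] [50. 40.] 81 z [49. 58. 62.]
redco top circ [455. 196.] 37 rect [455. 196.] [74. 71.] 88 z [0. 3. 9.]
redco side circ [455. 192.] 42 rect [456. 192.] [80. 77.] 67 z [ 0.  5. 11.]
blueco top circ [364. 309.] 39 rect [363. 309.] [76. 72.] 89 z [ 1.  4. 10.]
blueco side circ [364. 304.] 42 rect [364. 305.] [81. 76.] 81 z [-0.  5. 10.]
pan top circ [588.   3.] 90 rect [588.   3.] [177. 177.] 44 z [16. 19. 22.]
brick top circ [516. 445.] 56 rect [517. 445.] [ 57. 101.] 26 z [41. 45. 49.]
charc top circ [627. 296.] 42 rect [627. 296.] [47. 78.] 15 z [13. 25. 28.]
pad top circ [ 517. -426.] 50 rect [ 518. -425.] [98. 97.] 41 z [0. 5. 9.]
pad side circ [ 521. -424.] 84 rect [ 521. -424.] [108. 129.] 81 z [-3.  3.  8.]
th (8, 20) (220, array([ 329., -351.,    8.]), array([ 397., -285.,   20.]), array([ 361., -308.,   13.])) (234, array([ 329., -353.,    8.]), array([ 396., -290.,   20.]), array([ 361., -335.,   13.]))
th (20, 28) (130, array([ 339., -345.,   20.]), array([ 388., -293.,   27.]), array([ 363., -312.,   23.])) (156, array([ 337., -345.,   20.]), array([ 387., -299.,   28.]), array([ 360., -330.,   23.]))
th (40, 75) (183, array([ 333., -332.,   40.]), array([ 377., -272.,   66.]), array([ 358., -311.,   53.])) (220, array([ 331., -335.,   40.]), array([ 378., -271.,   68.]), array([ 357., -318.,   52.]))
pot (154, array([354., -47.,  60.]), array([418.,  16.,  73.]), array([387., -14.,  69.]))
```

View pics/crop.png

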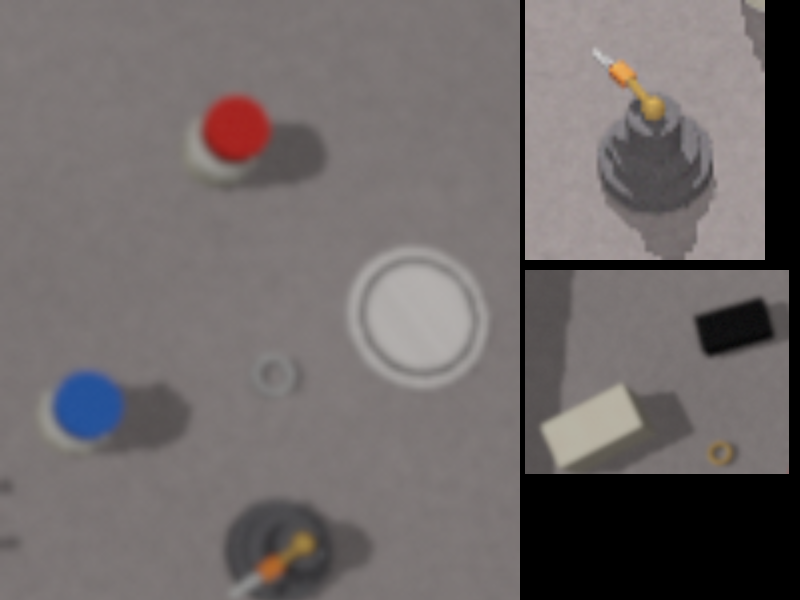

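The crop confirms the dark third hand at (409,233), both jars, the pad ring, the white brick and the black block. Measured sizes and heights match the given ones. Now going to hover over the brick.

Request:
{"fn": "servo_tool", "kwargs": {
  "moves": [0.683,-0.3255,-0.16,-0.228,1,0.683,-0.3255,-0.16,-0.228,1,0.683,-0.3255,-0.16,-0.228,1,0.683,-0.3255,-0.16,-0.228,1,0.683,-0.3255,-0.16,-0.228,1,0.683,-0.3255,-0.16,-0.228,1,0.683,-0.3255,-0.16,-0.228,1,0.683,-0.3255,-0.16,-0.228,1,0.683,-0.3255,-0.16,-0.228,1,0.683,-0.3255,-0.16,-0.228,1,0.683,-0.3255,-0.16,-0.228,1,0.683,-0.3255,-0.16,-0.228,1]
}}

```text
t: 1.1
eef_pos: [515.2, 446.5, 151.1]
tcp_rot: [3.141, -0.0, 2.027]
ft_force: [0.6, -0.5, -0.3]
opening: 0.998
grip_force: 0.0
```

```bash
cat > w.py <<'E'
from m import *
def look(name,f,z,view=False):
    s=state();c=get_calibration("wrist");p,d=read_camera("wrist")
    h=cv2.cvtColor(p,cv2.COLOR_BGR2HSV);C=cloud(c,d)
    m=(f(h,C)).astype(np.uint8)
    if view:cv2.imwrite(f"pics/{name}.png",p)
    cs,_=cv2.findContours(m,0,cv2.CHAIN_APPROX_NONE);q=max(cs,key=cv2.contourArea)[:,0]
    P=np.array([onz(c,u,v,z)[:2] for u,v in q],np.float32);R=cv2.minAreaRect(P)
    print(name,"eef",np.round(s["eef_pos"],1),np.round(np.degrees(s["tcp_rot"]),1),"circ",cv2.minEnclosingCircle(P),"rect",R,"bbox px",q.min(0),q.max(0))
E
python3 -c "
from w import *
look('w1',lambda h,C:(C[...,2]>35)&(C[...,2]<55)&(h[...,1]<90),46,True)"
```

```text
w1 eef [515.2 446.5 151.1] [180.   -0.  116.2] circ ((517.4656982421875, 446.0742492675781), 55.95035171508789) rect ((517.2730102539062, 446.1242980957031), (53.793643951416016, 99.72117614746094), 26.142744064331055) bbox px [249 144] [321 270]
```

View pics/w1.png

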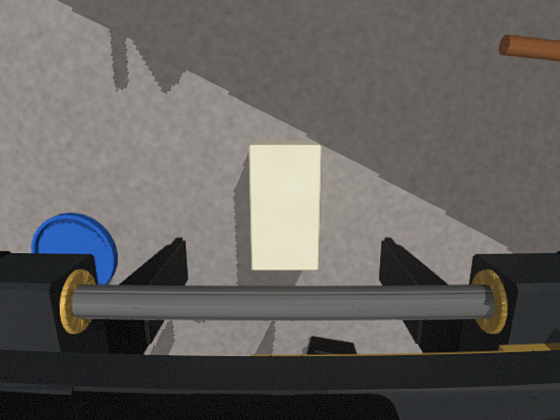

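The wrist view shows the brick at px (249–321, 144–270), 54x100 mm as expected, with the fingers aligned to it. Descending to grip.

Request:
{"fn": "servo_tool", "kwargs": {
  "moves": [0.0025,0.001,-0.1,0,1,0.0025,0.001,-0.2,0,1,0.0025,0.001,-0.28,0,1,0.0025,0.001,-0.33,0,1,0.0025,0.001,-0.355,0,1,0.0025,0.001,-0.355,0,1,0.0025,0.001,-0.355,0,0,0.0025,0.001,-0.355,0,0,0.0025,0.001,-0.355,0,0,0.0025,0.001,-0.355,0,0,0.0025,0.001,-0.355,0,0,0.0025,0.001,-0.355,0,0]
}}

```text
t: 2.15
eef_pos: [517.6, 446.0, 9.3]
tcp_rot: [3.141, -0.0, 2.025]
ft_force: [0.8, 0.3, -0.6]
opening: 0.635
grip_force: 0.0
```

Request:
{"fn": "servo_tool", "kwargs": {
  "moves": [0,0,0,0,0,0,0,0,0,0,0,0,0,0,0,0,0,0.06,0,0,0,0,0.16,0,0,0,0,0.26,0,0,0.02,-0.08,0.32,0,0,0.05,-0.18,0.32,0,0,0.08,-0.28,0.32,0,0,0.11,-0.38,0.32,0,0,0.14,-0.48,0.32,0,0,0.14,-0.58,0.32,0,0]
}}

```text
t: 3.15
eef_pos: [574.8, 211.9, 136.4]
tcp_rot: [3.141, 0.0, 2.025]
ft_force: [0.3, 0.8, -2.1]
opening: 0.565
grip_force: 30.0
```

Request:
{"fn": "servo_tool", "kwargs": {
  "moves": [0.01,-0.1,0,0,0,0.02,-0.2,0,0,0,0.03,-0.3,0,0,0,0.036,-0.4,0,0,0,0.036,-0.48,0,0,0,0.036,-0.5275,0,0,0,0.036,-0.5275,0,0,0,0.036,-0.5275,-0.06,0,0,0.036,-0.5275,-0.13,0,0,0.036,-0.5275,-0.19,0,0,0.036,-0.5275,-0.22,0,0,0.036,-0.5275,-0.24,0,0]
}}

```text
t: 4.15
eef_pos: [587.3, 3.6, 39.1]
tcp_rot: [-3.14, -0.001, 2.026]
ft_force: [0.0, -0.3, -1.1]
opening: 0.566
grip_force: 30.0
```

Request:
{"fn": "servo_tool", "kwargs": {
  "moves": [0,0,-0.012,0,0,0,0,-0.021,0,0,0,0,-0.028,0,0,0,0,-0.028,0,0,0,0,-0.028,0,0]
}}

```text
t: 4.57
eef_pos: [588.2, 2.9, 30.1]
tcp_rot: [3.141, 0.001, 2.026]
ft_force: [-0.7, -0.7, -1.7]
opening: 0.569
grip_force: 30.0
```

Request:
{"fn": "servo_tool", "kwargs": {
  "moves": [0,0,-0.003,0,0,0,0,-0.003,0,0,0,0,-0.003,0,0.8,0,0,-0.003,0,0.8,0,0,-0.003,0,0.8,0,0,-0.003,0,0.8,0,0,0.08,0,0.8,0,0,0.18,0,0.8,0,0,0.28,0,0.8,0,0,0.3,0,0.8]
}}

```text
t: 5.4
eef_pos: [589.9, 2.8, 155.3]
tcp_rot: [3.135, 0.004, 2.026]
ft_force: [0.4, 0.3, 0.0]
opening: 0.799
grip_force: 0.0
```

```bash
python3 -c "
from w import *
look('w2',lambda h,C:(C[...,2]>58)&(C[...,2]<74)&(h[...,1]<90)&(h[...,2]>120),66,True)"
```

```text
w2 eef [589.9   2.8 155.3] [179.6   0.2 116.1] circ ((588.18408203125, 3.0679397583007812), 55.723941802978516) rect ((588.5031127929688, 3.1869659423828125), (53.478240966796875, 99.62469482421875), 26.040393829345703) bbox px [242 142] [318 275]
```

View pics/w2.png

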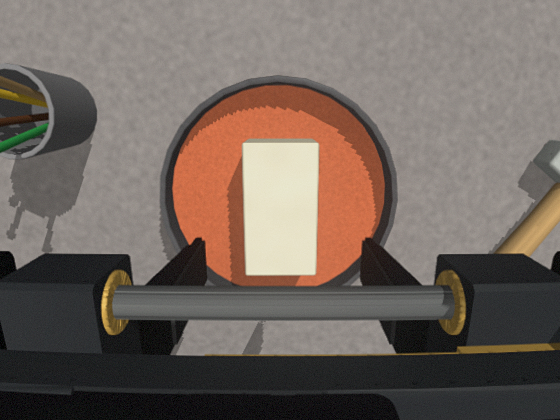

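The brick sits centred in the pan, px (242–318, 142–275), at (588.4, 3.1). Next, the charcoal.

Request:
{"fn": "servo_tool", "kwargs": {
  "moves": [0.015,0.1,0,-0.02,1,0.03,0.2,0,-0.04,1,0.045,0.3,0,-0.061,1,0.06,0.4,0,-0.061,1,0.075,0.5,0,-0.061,1,0.09,0.6,0,-0.061,1,0.098,0.7,0,-0.061,1,0.098,0.7325,0,-0.061,1,0.098,0.7325,0,-0.061,1,0.098,0.7325,0,-0.061,1]
}}

```text
t: 6.28
eef_pos: [626.4, 295.9, 147.9]
tcp_rot: [-3.14, 0.0, 1.835]
ft_force: [0.5, -0.6, 0.3]
opening: 0.999
grip_force: 0.0
```

```bash
python3 -c "
from w import *
def f(h,C):
    m=(C[...,2]>18)&(C[...,2]<34)&(h[...,2]<60); m[270:]=0; return m
look('w3',f,26)"
```

```text
w3 eef [626.4 295.9 147.9] [-179.9    0.   105.2] circ ((632.1984252929688, 300.9980163574219), 44.282440185546875) rect ((632.5057373046875, 301.1009521484375), (42.770721435546875, 78.81917572021484), 14.898482322692871) bbox px [266 150] [319 245]
```

Request:
{"fn": "servo_tool", "kwargs": {
  "moves": [0.0135,0.013,-0.1,0,1,0.0135,0.013,-0.2,0,1,0.0135,0.013,-0.28,0,1,0.0135,0.013,-0.33,0,1,0.0135,0.013,-0.361,0,1,0.0135,0.013,-0.361,0,1,0.0135,0.013,-0.361,0,0,0.0135,0.013,-0.361,0,0,0.0135,0.013,-0.361,0,0,0.0135,0.013,-0.361,0,0,0.0135,0.013,-0.361,0,0,0.0135,0.013,-0.361,0,0]
}}

```text
t: 7.33
eef_pos: [632.6, 301.3, 5.7]
tcp_rot: [3.141, -0.0, 1.834]
ft_force: [-0.1, -0.1, 0.2]
opening: 0.636
grip_force: 0.0
```

Request:
{"fn": "servo_tool", "kwargs": {
  "moves": [0,0,0,0,0,0,0,0,0,0,0,0,0,0,0,0,0,0,0,0,0,0,0,0,0,0,0,0.08,0,0,0,0,0.18,0,0,0,0,0.28,0,0,0,0,0.36,0,0,0,0,0.36,0,0]
}}

```text
t: 8.17
eef_pos: [634.8, 302.1, 156.4]
tcp_rot: [3.131, -0.001, 1.834]
ft_force: [0.3, 0.6, -1.2]
opening: 0.46
grip_force: 30.0
```

Request:
{"fn": "servo_tool", "kwargs": {
  "moves": [-0.015,-0.1,0,0.02,0,-0.03,-0.2,0,0.04,0,-0.045,-0.3,0,0.061,0,-0.06,-0.4,0,0.061,0,-0.075,-0.5,0,0.061,0,-0.09,-0.6,0,0.061,0,-0.11,-0.7,0,0.061,0,-0.11,-0.745,0,0.061,0,-0.11,-0.745,0,0.061,0,-0.11,-0.745,-0.08,0.061,0,-0.11,-0.745,-0.14,0.061,0,-0.11,-0.745,-0.165,0.061,0]
}}

```text
t: 9.17
eef_pos: [587.2, 3.8, 80.1]
tcp_rot: [-3.139, -0.002, 2.025]
ft_force: [0.2, 0.7, -0.9]
opening: 0.46
grip_force: 30.0
```

Request:
{"fn": "servo_tool", "kwargs": {
  "moves": [0,0,-0.01,0,0,0,0,-0.02,0,0,0,0,-0.028,0,0,0,0,-0.03,0,0,0,0,-0.03,0,0,0,0,-0.03,0,0]
}}

```text
t: 9.67
eef_pos: [588.8, 3.2, 71.7]
tcp_rot: [3.141, 0.001, 2.026]
ft_force: [-0.2, -0.5, -1.8]
opening: 0.464
grip_force: 30.0
```

Request:
{"fn": "servo_tool", "kwargs": {
  "moves": [0,0,-0.001,0,0,0,0,-0.001,0,0,0,0,-0.001,0,0.7,0,0,-0.001,0,0.7,0,0,-0.001,0,0.7,0,0,-0.001,0,0.7,0,0,0.05,0,0.7,0,0,0.13,0,0.7,0,0,0.2,0,0.7,0,0,0.2,0,0.7]
}}

```text
t: 10.5
eef_pos: [590.4, 3.0, 156.0]
tcp_rot: [3.135, 0.004, 2.026]
ft_force: [1.2, 0.1, 0.0]
opening: 0.699
grip_force: 0.0
```

```bash
python3 -c "
from w import *
def f(h,C):
    m=(C[...,2]>84)&(C[...,2]<100)&(h[...,2]<60); m[275:]=0; return m
look('w4',f,92,True)"
```

```text
w4 eef [590.4   3.  156. ] [179.6   0.2 116.1] circ ((588.1484985351562, 3.9118235111236572), 43.69086837768555) rect ((588.1608276367188, 4.197231292724609), (42.36045837402344, 77.27925109863281), 25.94020652770996) bbox px [247 161] [313 274]
```

View pics/w4.png

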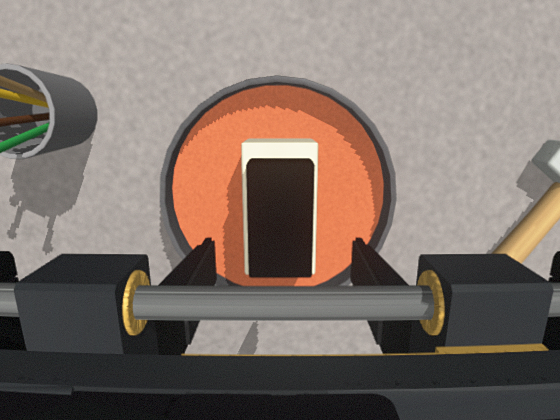

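The charcoal lies centred and squarely on the brick, px (247–313, 161–274). Next, the red jar.

Request:
{"fn": "servo_tool", "kwargs": {
  "moves": [0.015,-0.1,0,0,1,0.03,-0.2,0,0,1,0.045,-0.3,0,0,1,0.06,-0.4,0,0,1,0.075,-0.5,0,0,1,0.09,-0.6,0,0,1,0.106,-0.7,0,0,1,0.106,-0.7525,0,0,1,0.106,-0.7525,0,0,1,0.106,-0.7525,0,0,1]
}}

```text
t: 11.38
eef_pos: [630.1, -298.7, 149.4]
tcp_rot: [-3.141, -0.002, 2.023]
ft_force: [0.1, 1.5, 0.3]
opening: 0.998
grip_force: 0.0
```

```bash
python3 -c "
from w import *
def f(h,C):
    m=((h[...,0]<8)|(h[...,0]>172))&(h[...,1]>150)&(C[...,2]>54); m[275:]=0; return m
look('w5',f,60)"
```

```text
w5 eef [ 630.1 -298.7  149.4] [-1.799e+02 -1.000e-01  1.159e+02] circ ((634.241455078125, -296.7688293457031), 21.6751708984375) rect ((633.9530029296875, -297.1883239746094), (41.44107437133789, 42.74430847167969), 25.964048385620117) bbox px [260 185] [317 242]
```

Request:
{"fn": "servo_tool", "kwargs": {
  "moves": [0.0075,0.002,-0.09,0,1,0.0075,0.002,-0.18,0,1,0.0075,0.002,-0.26,0,1,0.0075,0.002,-0.31,0,1,0.0075,0.002,-0.3275,0,1,0.0075,0.002,-0.3275,0,0,0.0075,0.002,-0.3275,0,0,0.0075,0.002,-0.3275,0,0,0.0075,0.002,-0.3275,0,0,0.0075,0.002,-0.3275,0,0,0.0075,0.002,-0.3275,0,0,0.0075,0.002,-0.3275,0,0]
}}

```text
t: 12.43
eef_pos: [634.0, -297.2, 20.6]
tcp_rot: [3.141, 0.001, 2.025]
ft_force: [-0.0, 0.2, 0.3]
opening: 0.565
grip_force: 0.0
```

Request:
{"fn": "servo_tool", "kwargs": {
  "moves": [0,0,0,0,0,0,0,0,0,0,0,0,0,0,0,0,0,0.05,0,0,0,0,0.13,0,0,0,0,0.22,0,0,0,0,0.31,0,0,0,0,0.36,0,0,0,0,0.37,0,0,0,0,0.37,0,0]
}}

```text
t: 13.27
eef_pos: [634.1, -297.2, 169.0]
tcp_rot: [3.14, 0.002, 2.025]
ft_force: [0.1, -0.3, -1.9]
opening: 0.489
grip_force: 30.0
```

Request:
{"fn": "servo_tool", "kwargs": {
  "moves": [-0.03,0.08,0,0,0,-0.06,0.17,0,0,0,-0.095,0.26,0,0,0,-0.13,0.35,0,0,0,-0.16,0.44,0,0,0,-0.19,0.53,0,0,0,-0.225,0.62,0,0,0,-0.26,0.71,0,0,0,-0.29,0.8,0,0,0,-0.325,0.89,0,0,0,-0.36,0.98,0,0,0,-0.365,1,0,0,0]
}}

```text
t: 14.27
eef_pos: [484.5, 106.5, 166.2]
tcp_rot: [-3.138, -0.002, 2.028]
ft_force: [0.7, 0.1, -0.4]
opening: 0.496
grip_force: 30.0
```

```bash
python3 -c "
from w import *
s=state();print(s['eef_pos'],s['opening'],s['grip_force'])
p,d=read_camera('wrist');cv2.imwrite('pics/w6.png',p)"
```

```text
[484.52591022 106.50697546 166.20645187] 0.49597625186560673 30.000338586978614
```

View pics/w6.png

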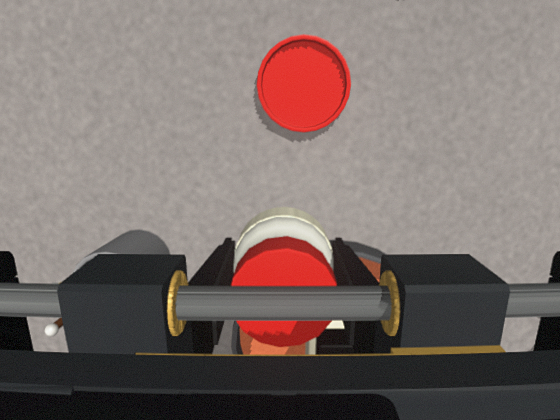

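The jar is held upright and the red coaster is fully visible around px (304,83). I'll measure it now.

```bash
python3 -c "
from w import *
def f(h,C):
    m=((h[...,0]<8)|(h[...,0]>172))&(h[...,1]>120)&(C[...,2]<30); m[200:]=0; return m
look('w7',f,8)"
```

```text
w7 eef [485.5 106.  166.4] [-1.798e+02 -1.000e-01  1.162e+02] circ ((457.7181091308594, 198.86666870117188), 40.037559509277344) rect ((457.78692626953125, 198.90655517578125), (79.23030090332031, 78.77725219726562), 26.362192153930664) bbox px [256  35] [349 131]
```

Request:
{"fn": "servo_tool", "kwargs": {
  "moves": [-0.03,0.09,0,0,0,-0.06,0.18,0,0,0,-0.075,0.239,0,0,0,-0.075,0.239,-0.06,0,0,-0.075,0.239,-0.14,0,0,-0.075,0.239,-0.22,0,0,-0.075,0.239,-0.28,0,0,-0.075,0.239,-0.32,0,0,-0.075,0.239,-0.34,0,0,-0.075,0.239,-0.35,0,0,-0.075,0.239,-0.36,0,0,-0.075,0.239,-0.36,0,0]
}}

```text
t: 15.37
eef_pos: [458.3, 198.1, 24.3]
tcp_rot: [3.141, 0.0, 2.025]
ft_force: [0.9, -0.1, -1.4]
opening: 0.494
grip_force: 30.0
```

Request:
{"fn": "servo_tool", "kwargs": {
  "moves": [0,0,0,0,0,0,0,-0.001,0,0.7,0,0,-0.001,0,0.7,0,0,-0.001,0,0.7,0,0,-0.001,0,0.7,0,0,0.06,0,0.7,0,0,0.15,0,0.7,0,0,0.24,0,0.7,0,0,0.33,0,0.7,0,0,0.33,0,0.7]
}}

```text
t: 16.2
eef_pos: [460.0, 199.3, 161.9]
tcp_rot: [3.132, 0.002, 2.026]
ft_force: [0.8, -0.0, -0.3]
opening: 0.702
grip_force: 0.0
```

```bash
python3 -c "
from w import *
def f(h,C):
    m=((h[...,0]<8)|(h[...,0]>172))&(h[...,1]>120)&(C[...,2]>56); m[275:]=0; return m
look('w8',f,64)
def f(h,C):
    m=((h[...,0]<8)|(h[...,0]>172))&(h[...,1]>120)&(C[...,2]<30); m[285:]=0; return m
look('w8',f,8)"
```

```text
w8 eef [460.  199.3 161.9] [1.795e+02 1.000e-01 1.161e+02] circ ((458.906494140625, 198.8875274658203), 22.023406982421875) rect ((458.5295715332031, 198.64442443847656), (42.39104461669922, 42.79197692871094), 53.71229553222656) bbox px [252 181] [308 238]
w8 eef [459.1 199.  159.1] [1.796e+02 1.000e-01 1.161e+02] circ ((456.9940185546875, 198.94366455078125), 40.15373229980469) rect ((455.8240661621094, 200.77700805664062), (79.33169555664062, 75.57759094238281), 30.56715965270996) bbox px [235 149] [324 234]
```

Request:
{"fn": "servo_tool", "kwargs": {
  "moves": [0,-0.09,0,0,1,0,-0.18,0,0,1,0,-0.28,0,0,1,0,-0.38,0,0,1,0,-0.48,0,0,1,0,-0.58,0,0,1,0,-0.68,0,0,1,0,-0.78,0,0,1,0,-0.88,0,0,1,-0.005,-0.965,0,0,1,-0.005,-0.965,0,0,1,-0.005,-0.965,0,0,1]
}}

```text
t: 17.3
eef_pos: [455.0, -188.5, 154.4]
tcp_rot: [-3.14, -0.002, 2.022]
ft_force: [-0.1, 1.4, -1.0]
opening: 1.001
grip_force: 0.0
```

```bash
python3 -c "
from w import *
def f(h,C):
    m=(abs(h[...,0].astype(int)-110)<14)&(h[...,1]>120)&(C[...,2]>52); m[275:]=0; return m
look('w9',f,60)"
```

```text
w9 eef [ 455.  -188.5  154.4] [-1.799e+02 -1.000e-01  1.159e+02] circ ((453.99713134765625, -187.72035217285156), 21.791812896728516) rect ((453.91961669921875, -187.90899658203125), (41.43927764892578, 42.59718322753906), 25.8901424407959) bbox px [254 182] [310 238]
```

Request:
{"fn": "servo_tool", "kwargs": {
  "moves": [-0.0045,-0.001,-0.09,0,1,-0.0045,-0.001,-0.18,0,1,-0.0045,-0.001,-0.27,0,1,-0.0045,-0.001,-0.32,0,1,-0.0045,-0.001,-0.34,0,1,-0.0045,-0.001,-0.34,0,0,-0.0045,-0.001,-0.34,0,0,-0.0045,-0.001,-0.34,0,0,-0.0045,-0.001,-0.34,0,0,-0.0045,-0.001,-0.34,0,0,-0.0045,-0.001,-0.34,0,0,-0.0045,-0.001,-0.34,0,0]
}}

```text
t: 18.35
eef_pos: [454.2, -188.0, 20.6]
tcp_rot: [3.141, 0.001, 2.025]
ft_force: [-0.2, 0.0, 0.4]
opening: 0.565
grip_force: 0.0
```

Request:
{"fn": "servo_tool", "kwargs": {
  "moves": [0,0,0,0,0,0,0,0,0,0,0,0,0,0,0,0,0,0.05,0,0,0,0,0.13,0,0,0,0,0.22,0,0,0,0,0.31,0,0,0,0,0.39,0,0,0,0,0.41,0,0,0,0,0.41,0,0]
}}

```text
t: 19.18
eef_pos: [454.7, -188.2, 186.0]
tcp_rot: [3.139, 0.004, 2.026]
ft_force: [-1.4, -0.2, -1.1]
opening: 0.496
grip_force: 30.0
```

Request:
{"fn": "servo_tool", "kwargs": {
  "moves": [0.03,0.09,0,0,0,0.06,0.18,0,0,0,0.08,0.28,0,0,0,0.09,0.38,0,0,0,0.1,0.48,0,0,0,0.09,0.58,0,0,0,0.07,0.68,0,0,0,0.02,0.77,0,0,0,-0.03,0.86,0,0,0,-0.07,0.94,0,0,0,-0.1,1,0,0,0,-0.1,1,0,0,0]
}}

```text
t: 20.18
eef_pos: [411.2, 215.0, 182.2]
tcp_rot: [-3.138, -0.001, 2.029]
ft_force: [0.2, -0.3, -1.1]
opening: 0.495
grip_force: 30.0
```

```bash
python3 -c "
from w import *
def f(h,C):
    m=(abs(h[...,0].astype(int)-110)<14)&(h[...,1]>120)&(C[...,2]<30); m[200:]=0; return m
look('w10',f,8)"
```

```text
w10 eef [411.2 215.  182.2] [-1.798e+02 -1.000e-01  1.162e+02] circ ((365.3869934082031, 311.91522216796875), 39.81838607788086) rect ((365.29644775390625, 311.7804260253906), (78.90647888183594, 78.97064208984375), 3.1468961238861084) bbox px [241  24] [330 117]
```

Request:
{"fn": "servo_tool", "kwargs": {
  "moves": [-0.04,0.09,0,0,0,-0.08,0.18,0,0,0,-0.122,0.2485,0,0,0,-0.122,0.2485,-0.06,0,0,-0.122,0.2485,-0.15,0,0,-0.122,0.2485,-0.24,0,0,-0.122,0.2485,-0.32,0,0,-0.122,0.2485,-0.36,0,0,-0.122,0.2485,-0.38,0,0,-0.122,0.2485,-0.39,0,0,-0.122,0.2485,-0.4,0,0,-0.122,0.2485,-0.4,0,0]
}}

```text
t: 21.23
eef_pos: [365.7, 311.3, 24.4]
tcp_rot: [3.141, -0.0, 2.025]
ft_force: [0.1, 0.2, -1.1]
opening: 0.493
grip_force: 30.0
```

Request:
{"fn": "servo_tool", "kwargs": {
  "moves": [0,0,0,0,0,0,0,-0.001,0,0.7,0,0,-0.001,0,0.7,0,0,-0.001,0,0.7,0,0,-0.001,0,0.7,0,0,0.06,0,0.7,0,0,0.15,0,0.7,0,0,0.24,0,0.7,0,0,0.33,0,0.7,0,0,0.36,0,0.7]
}}

```text
t: 22.07
eef_pos: [366.3, 312.3, 172.6]
tcp_rot: [3.136, -0.001, 2.026]
ft_force: [0.5, -0.5, 0.5]
opening: 0.704
grip_force: 0.0
```

```bash
python3 -c "
from w import *
def f(h,C):
    m=(abs(h[...,0].astype(int)-110)<14)&(h[...,1]>120)&(C[...,2]>54); m[275:]=0; return m
look('w11',f,64)"
```

```text
w11 eef [366.3 312.3 172.6] [179.7  -0.  116.1] circ ((366.49462890625, 312.03125), 22.05813217163086) rect ((366.4702453613281, 312.0379943847656), (42.042152404785156, 43.120086669921875), 25.963546752929688) bbox px [255 180] [309 234]
```

Request:
{"fn": "servo_tool", "kwargs": {
  "moves": [0.05,-0.08,0.02,0,1,0.1,-0.16,0.02,0,1,0.15,-0.24,0.02,0,1,0.2,-0.32,0.02,0,1,0.25,-0.41,0.02,0,1,0.29,-0.5,0.02,0,1,0.31,-0.6,0.02,0,1,0.31,-0.7,0.02,0,1,0.31,-0.8,0.02,0,1,0.31,-0.9,0.02,0,1,0.3,-1,0.02,0,1,0.3,-1,0.02,0,1]
}}

```text
t: 23.12
eef_pos: [484.8, -93.9, 175.5]
tcp_rot: [-3.141, 0.001, 2.021]
ft_force: [0.2, 0.1, -0.1]
opening: 1.0
grip_force: 0.0
```

Request:
{"fn": "servo_tool", "kwargs": {
  "moves": [-0.07,-0.07,0,0.01,1,-0.14,-0.15,0,0.02,1,-0.2,-0.23,0,0.033,1,-0.25,-0.32,0,0.033,1,-0.28,-0.42,0,0.033,1,-0.306,-0.52,0,0.033,1,-0.306,-0.577,0,0.033,1,-0.306,-0.577,0,0.033,1,-0.306,-0.577,0,0.033,1,-0.306,-0.577,0,0.033,1]
}}

```text
t: 23.95
eef_pos: [362.7, -318.3, 175.5]
tcp_rot: [3.142, -0.001, 2.129]
ft_force: [-0.4, 0.4, 0.0]
opening: 1.0
grip_force: 0.0
```

```bash
python3 -c "
from w import *
s=state();c=get_calibration('wrist');p,d=read_camera('wrist');C=cloud(c,d);cv2.imwrite('pics/w12.png',p)
Q=C[:270].reshape(-1,3)
Q=Q[np.hypot(Q[:,0]-363,Q[:,1]+319)<75]
print(s['eef_pos'])
for a,b in((6,18),(19,30),(30,50),(46,53),(54,70)):
    B=Q[(Q[:,2]>a)&(Q[:,2]<b)];
    print(a,b,len(B),cv2.minEnclosingCircle(B[:,:2].astype(np.float32)),np.median(B,0).round(1))
B=Q[(Q[:,2]>53)&(Q[:,2]<70)];i=np.argmax(np.hypot(B[:,0]-363,B[:,1]+319));print('tip',B[i])"
```

```text
[ 362.65308558 -318.34263656  175.53029989]
6 18 1506 ((363.50408935546875, -317.2605285644531), 33.92283248901367) [ 361.4 -312.5   14.6]
19 30 1151 ((363.5792541503906, -317.3357238769531), 25.896305084228516) [ 361.  -312.    24.6]
30 50 106 ((361.26092529296875, -314.135986328125), 15.384182929992676) [ 355.3 -306.    40.7]
46 53 636 ((363.4932861328125, -317.4010925292969), 15.883209228515625) [ 364.3 -316.9   52.3]
54 70 813 ((354.02789306640625, -297.89093017578125), 35.21140670776367) [ 351.4 -297.6   63.1]
tip [ 332.05521733 -270.37665513   58.82221052]
```

View pics/w12.png

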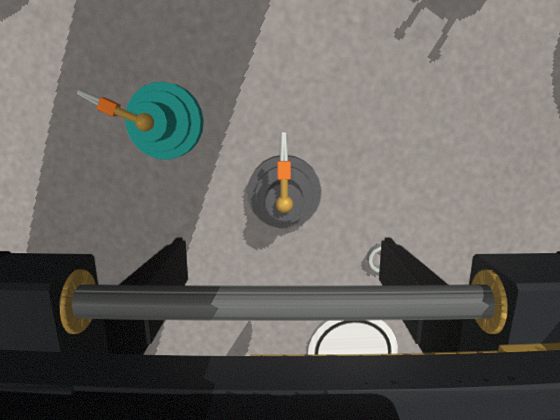

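The wrist view shows the dark stand at px (285,190), with its tweezers pointing straight up between the fingers. The turquoise one at (165,120) is clear. Gripping the post.

Request:
{"fn": "servo_tool", "kwargs": {
  "moves": [0.0015,0.005,-0.09,0,1,0.0015,0.005,-0.18,0,1,0.0015,0.005,-0.27,0,1,0.0015,0.005,-0.32,0,1,0.0015,0.005,-0.35,0,1,0.0015,0.005,-0.369,0,1,0.0015,0.005,-0.369,0,0,0.0015,0.005,-0.369,0,0,0.0015,0.005,-0.369,0,0,0.0015,0.005,-0.369,0,0,0.0015,0.005,-0.369,0,0,0.0015,0.005,-0.369,0,0]
}}

```text
t: 25.0
eef_pos: [363.6, -317.4, 29.0]
tcp_rot: [3.141, 0.001, 2.129]
ft_force: [0.1, -0.2, -0.1]
opening: 0.64
grip_force: 0.0
```

Request:
{"fn": "servo_tool", "kwargs": {
  "moves": [0,0,0,0,0,0,0,0,0,0,0,0,0,0,0,0,0,0,0,0,0,0,0,0,0,0,0,0,0,0,0,0,0.04,0,0,0,0,0.12,0,0,0,0,0.2,0,0,0,0,0.28,0,0,0,0,0.3,0,0]
}}

```text
t: 25.92
eef_pos: [364.3, -318.1, 152.1]
tcp_rot: [3.141, 0.005, 2.129]
ft_force: [1.2, -0.7, -3.1]
opening: 0.329
grip_force: 30.0
```

Request:
{"fn": "servo_tool", "kwargs": {
  "moves": [0.07,-0.06,0,0,0,0.14,-0.12,0,0,0,0.21,-0.19,0,0,0,0.28,-0.26,0,0,0,0.35,-0.32,0,0,0,0.42,-0.39,0,0,0,0.47,-0.43,0,0,0,0.5,-0.457,0,0,0,0.5,-0.457,0,0,0,0.5,-0.457,0,0,0]
}}

```text
t: 26.75
eef_pos: [563.1, -499.7, 145.5]
tcp_rot: [-3.141, -0.003, 2.129]
ft_force: [-0.9, -0.1, -5.1]
opening: 0.329
grip_force: 30.0
```

```bash
python3 -c "
from w import *
def f(h,C):
    m=(h[...,2]>175)&(h[...,1]<40)&(C[...,2]<30); m[250:]=0; return m
look('w13',f,6,True)"
```

```text
w13 eef [ 563.1 -499.7  145.5] [-180.    -0.2  122. ] circ ((517.3193359375, -426.3170166015625), 48.244483947753906) rect ((517.3010864257812, -426.11029052734375), (95.46846008300781, 95.28385925292969), 32.00493621826172) bbox px [224  31] [342 153]
```

View pics/w13.png

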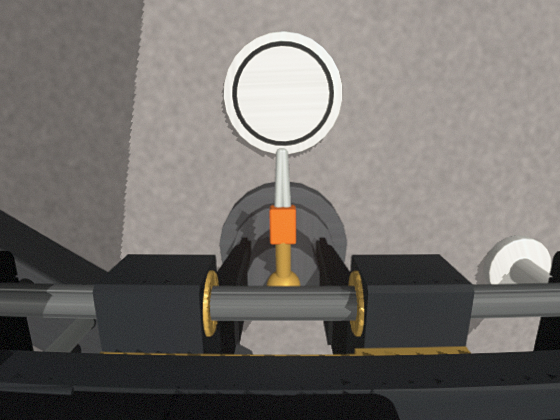

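The pad is at px (283,93), diameter 95 mm, with the stand held upright. Placing it.

Request:
{"fn": "servo_tool", "kwargs": {
  "moves": [-0.05,0.08,0,0,0,-0.09,0.15,0,0,0,-0.115,0.185,0,0,0,-0.115,0.185,0,0,0,-0.115,0.185,-0.06,0,0,-0.115,0.185,-0.13,0,0,-0.115,0.185,-0.19,0,0,-0.115,0.185,-0.24,0,0,-0.115,0.185,-0.26,0,0,-0.115,0.185,-0.275,0,0,-0.115,0.185,-0.285,0,0,-0.115,0.185,-0.285,0,0]
}}

```text
t: 27.8
eef_pos: [517.7, -426.5, 35.1]
tcp_rot: [3.141, 0.001, 2.129]
ft_force: [0.2, 0.2, -3.8]
opening: 0.327
grip_force: 30.0
```

Request:
{"fn": "servo_tool", "kwargs": {
  "moves": [0,0,-0.001,0,0,0,0,-0.001,0,0.6,0,0,-0.001,0,0.6,0,0,-0.001,0,0.6,0,0,-0.001,0,0.6,0,0,-0.001,0,0.6,0,0,0.06,0,0.6,0,0,0.15,0,0.6,0,0,0.24,0,0.6,0,0,0.33,0,0.6,0,0,0.34,0,0.6]
}}

```text
t: 28.72
eef_pos: [519.1, -427.6, 177.4]
tcp_rot: [3.139, 0.009, 2.129]
ft_force: [0.8, 0.3, -0.4]
opening: 0.603
grip_force: 0.0
```

```bash
python3 -c "
from w import *
c=get_calibration('wrist');p,d=read_camera('wrist');C=cloud(c,d)
Q=C[:272].reshape(-1,3);Q=Q[np.hypot(Q[:,0]-517,Q[:,1]+426)<75]
for a,b in((12,24),(25,36),(53,59)):
    B=Q[(Q[:,2]>a)&(Q[:,2]<b)];print(a,b,len(B),cv2.minEnclosingCircle(B[:,:2].astype(np.float32)),np.median(B,0).round(1))
print(state()['ft_force'])
for n in('side','top'):cv2.imwrite(f'pics/{n}2.png',read_camera(n)[0])"
```

```text
12 24 1550 ((518.94091796875, -426.9519348144531), 33.88119125366211) [ 516.7 -421.4   20.5]
25 36 1171 ((519.005859375, -427.0003662109375), 25.895130157470703) [ 516.1 -421.4   30.6]
53 59 607 ((519.228515625, -427.5296325683594), 16.27914810180664) [ 519.5 -426.9   58.3]
[ 0.3060308  -0.00787912 -0.05831283]
```

View pics/side2.png

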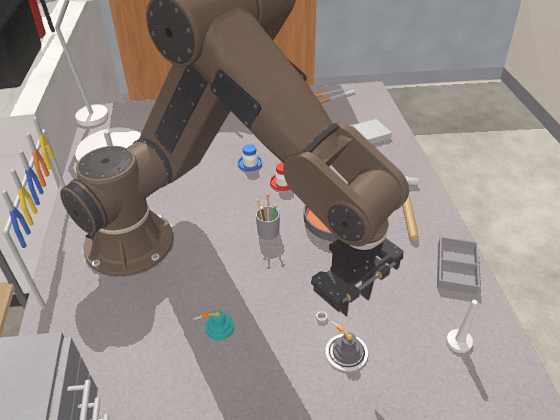

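The side view shows both jars upright in their coasters at (250,157) and (282,177), and the stand centred on the pad at (347,350). The pot at (268,222) hasn't moved, and the gripper is clear. Handing in.

```bash
python3 -c "
from cell import *
print(job_done())"
```

```text
the job is handed in; nothing more can be done
None
```

I handed the job in at about 29 s of the 128 s allowed: by my last measurements of each, the brick, charcoal, both jars and the third hand were within tolerance, released and upright, but the hand-in returned no verdict.

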